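Lock a drive module into the repair holder

ROBOT

A 6-joint arm with a two-finger parallel gripper is mounted at the origin on the work surface. World frame = base frame: x ahead of the robot, y to its left, z up, the work surface at z = 0. Lengths are in mm, angles in rad, forces in N, time in s.
With the tool pointing down it reaches from about 400 to 925 mm from the base axis. Payload 12.5 kg.
Tool frame: the origin (TCP) lies at the very end of the fingers, on their centre line; the grasp point (between the pads) lies 19 mm behind it; z points along the fingers, x is the direction in which the jaws open and shut, and the axes are right-handed (so a half turn about z gives the same grasp; the last joint's range is limited). The gripper opens to 95 mm and grips with 3 to 60 N. Pads are 20 mm wide; open, the fingers measure 119 mm over their backs; the gripper's body (75 mm by 180 mm) begins 59 mm behind the grasp point.
Start: joints at [1.127, 0.491, 1.559, -0, 1.092, -0.106], TCP at [207.117, 589.703, 214.661] pointing down, gripper open.
Joint ranges: [-3.1, 3.1], [-0.84, 2.19], [0.05, 2.79], [-1.13, 4.28], [0.06, 2.93], [-2.69, 2.69]. Speed limits (rad/s): [2.22, 2.22, 2.79, 3.14, 3.14, 3.14].

INTERFACE

Orientations are given as [roll, pitch, yaw] about the fixed x, y, z axes, in that order (R = Rz(yaw) Ry(pitch) Rx(roll)).
In Python, from cell import env gives the robot as it stands.
- The arm moves only by the tool arm_command, never from a script. Its argument "motion" is one flat list of numbers, 7 for each row, row after row: the opening, from -1 (shut) to 1 (fully open), then the shift along the tool's x, y, z in mm, then the turn, a rotation vector about the tool's x, y, z in degrees. In form: [fingers, dx, dy, dz, rx, ry, rz, fingers, dx, dy, dz, rx, ry, rz, ...]. A call has 1 to 20 rows; each row is the pose to reach, as a shift and turn from the pose commanded when the call began, along the tool's axes at that moment; what a row does not reach only later rows make up. A row lasts 1/10 s, in which the tool goes at most 50 mm and 8.59 degrees, less where a joint would pass 70% of its speed; a pose out of reach is approached as far as the arm can. A call with a gripper value outside its range is refused whole. The fingers move at their own pace and stop on an object; the grip force is fixed at half the most. Time passes only in rows, so rows that repeat a pose let the fingers close. It gives the time, the measured TCP pose, the force and the opening at its end, in the units of the state.
- env.state(): the state, without advancing time (a new reading comes with each control period).
- env.read_camera(name): name is "scene" or "top" or "wrist"; returns (picture, depth): 420x560x3 uint8, red, green, blue; 420x560 float32, mm along the optical axis (not along the pixel's ray), 0 where there is no reading.
- env.calibration(name): a dict with "fx", "fy", "cx", "cy" (pixels), "cam_to_world" (4x4, takes a point from camera to world coordinates). Camera axes: x right, y down, z forward; pixel columns grow to the right and rows downward; lengths in mm; the calibration is good to about 2 mm. The wrist camera is an equidistant fisheye: a pixel r from the principal point sees the ray r / f radians off the axis. A picture is of the moment at which its call begins: read the wrist's pose just before it. calibration takes no time and is no camera call; for the wrist camera it gives the pose at the moment of the call.
- env.job_done(): hands the job in, once; it reports no verdict.
Trained networks look in the newest picture that a camera, given by its name, has taken for a name from the list of things; names that differ only in an ending like _2 or _b are one class to them, and where a whole thing is asked for, a point or a joint stands for the part that bears it (a point fixed in the world has none). Each returns a list of dicts, best first, with "confidence" (0 to 1); they miss things now and then, are a little off and sometimes report something else, mostly with a low value. They report only what shows in the picture. A call takes as long as a camera call. They do not tell look-alikes from the thing itself.
- env.recognise(camera, label): "location" ([column, row] in pixels, amid what is visible of it).
- env.silhouettes(camera, label): "region" (420x560 bool, what is visible of it) and "location" ([column, row] in pixels, amid what is visible of it).
- env.spot_point(camera, label): "location" ([column, row] in pixels: a listed point, or the origin of a listed thing).
The state is a dict: "t": time; "joints": joint angles; "qvel": joint speeds; "tau": joint torques, N m; "eef_pos": TCP position; "tcp_rot": TCP orientation; "ft_force": force on the tool from outside, world axes, zero at the start; "moment": the same for the moment, N m; "opening": opening from 0.0 (shut) to 1.0 (fully open).
Only numpy, scipy, OpenCV 4.12 (cv2) and the standard library are available. Lean on these libraries where they do the work, as an engineer would, in place of code of your own. Each camera call takes 0.05 s, during which the arm holds its last target.

TASK

Push the loose drive module fully home against the end stop of the repair holder, then turn the cam knob clockwise until its sprung roller drops into the notch, so that the tongue holds the module's foot, and let go. Push and turn gently, do not force the cam on past the notch, and leave the other things on the bench alone.

Things in the scene. Friction and masses are not known exactly. Their poses are not given: they have to be found in the camera images.
- holder: Repair holder, bolted down: dark steel plate 200 (x) x 220 (y) x 12 mm. Origin on the guide's centre line at the plate's underside; x along the guide towards the end stop, z up; plate spans x -110 to 90, y -175 to 45 mm. Guide: two aluminium rails along x, 53 mm apart about y = 0, tops 22 mm above the bench. Knob axis: vertical at x -17.5, y -78 mm
- end_stop (a point): Centre of the end stop's face (aluminium block across the guide, top 40 mm above the bench), at x 70, y 0 mm of the holder, 26 mm above the bench; its frame is the holder's. The module is home when its front face lies on this face
- module: Loose drive module in the guide, 0.2 to 0.45 kg, 115 long, 50 mm wide, x towards the end stop; origin on its underside at half length. Front 60 mm: aluminium block 34 mm high (top 46 mm above the bench). Rear 55 mm: flat steel foot 12 mm high (top 24 mm above the bench). Front face at x 57.5 mm. Starts 35 to 50 mm short of home
- module_push (a point): Where to push: centre of the upright rear face of the module's tall block, which rises above the foot; 35 mm above the bench; face 50 mm wide, free from 24 to 46 mm above the bench. The block's front face is 60 mm ahead (x) of this point. Home: this point is 60 mm short of the end stop's face
- knob: Origin on the knob's vertical axis, 26 mm above the bench; x along its grip, z up. Grip: black upright bar 44 long, 14 thick, 46 to 80 mm above the bench. Turns clockwise from above; takes up to 0.3 N m. The notch in the rim of its steel cam plate (radius 35 mm, 36 to 42 mm up) comes 0.6 to 1.4 rad on from the start, different each time. There the roller snaps in and pulls the knob on (0.2 to 0.35 N m); past it: a steep wall
- tongue_tip (a point): Tip of the steel tongue under the cam, 13 mm wide, 74 mm from the knob axis along the knob's x, 27 to 33 mm above the bench; turns with the knob. Starts pointing backwards beside the guide; locked, it lies across the module's foot. It clears the foot but not the tall block
- plunger: Sprung plunger: level steel rod with an 8 mm roller against the cam's rim and a black button at its outer end; origin at the roller's centre, 38.5 mm above the bench. Its distance from the knob axis: 36 mm at the start, 38 mm on the crest just before the notch, 32 to 33.5 mm fully down in the notch. The spring presses the roller on the cam with 8 to 12 N
- bracket_top (a point): Top of the plunger's aluminium bracket, 45 mm above the bench, 66 mm from the knob axis, on the side of the knob away from the guide; clamped at a different angle about the knob each time
- screwdriver: Bystander: screwdriver with an orange handle lying on the bench; origin under its middle
- bottle: Bystander: white plastic bottle, 36 mm in diameter, 100 mm tall, standing; origin at the centre of its underside
- parts_tray: Bystander: grey open tray 100 x 75 x 25 mm; origin at the centre of its underside
There are look-alikes about, which are no part of the job. What is shaped like the module but yellow is not meant.

How it is judged:
By the outcome, as a careful person would: the job done as asked, in the order asked, and still so for the second after the job is handed in, with the robot touching nothing.
It also fails if it takes over 59 s, if anything falls off the work surface, if the arm or the gripper's body presses on something with over 40 N, if the wrist force passes 120 N, or if a joint passes its speed limit or range.

## Working session

There is one attempt and no reset: what is moved stays moved. The work goes in short steps, Python scripts to look and compute and a tool call to move; the robot and the scene stay as the last step left them, time stands still between calls to the robot, and variables do not carry over. Pictures are saved under pics/ and viewed, and the job is handed in when it is done.

Besides the shell and the picture viewer there is one more tool, called after "Request:" as name(argument=value, ...) on one line, values as JSON. arm_command: Moves the arm, as the interface text tells. Its arguments: {"type":"object","properties":{"motion":{"type":"array","items":{"type":"number"}}},"required":["motion"]}

```bash
ls; mkdir -p pics; python3 - <<'E'
from cell import env
import cv2,numpy as np
s=env.state();print(s)
for n in ["scene","top"]:
    im,d=env.read_camera(n);cv2.imwrite(f"pics/{n}0.png",im[:,:,::-1]);np.save(f"pics/{n}0d.npy",d)
    c=env.calibration(n);print(n,c)
    for l in ["holder","end_stop","module","module_push","knob","tongue_tip","plunger","bracket_top"]:
        print(l,[(np.round(r["location"]).tolist(),round(r["confidence"],2)) for r in env.spot_point(n,l)])
print(env.state()["t"])
E
```

```text
pics
{'t': 0.0, 'joints': array([ 1.12743088e+00,  4.91566236e-01,  1.55946247e+00, -1.41325771e-05,
        1.09172000e+00, -1.05591745e-01]), 'qvel': array([ 0.00022044,  0.00054426, -0.00121392, -0.00163957,  0.00072382,
       -0.00152761]), 'tau': array([-5.72866084e-04, -6.12651300e+01, -2.58188832e+01,  6.91056973e-02,
        4.82045521e-02, -6.87967690e-05]), 'eef_pos': array([206.98355563, 589.45963677, 214.05312604]), 'tcp_rot': array([-3.14148327e+00,  1.15093577e-03,  1.23302921e+00]), 'ft_force': array([-0.54197645, -0.43297126, -0.02742572]), 'moment': array([ 0.0450872 , -0.00473187, -0.02744864]), 'opening': 0.9994850902922362}
scene {'fx': 538.019030383138, 'fy': 538.019030383138, 'cx': 281.71973806182086, 'cy': 205.1747251324866, 'cam_to_world': array([[ 1.84635530e-01,  8.02691679e-01, -5.67094163e-01,
         1.22671354e+03],
       [ 9.82806349e-01, -1.50102841e-01,  1.07521243e-01,
        -1.28214606e+02],
       [ 1.18396218e-03, -5.77195986e-01, -8.16604796e-01,
         1.06297494e+03],
       [ 0.00000000e+00,  0.00000000e+00,  0.00000000e+00,
         1.
[... 825 characters left out ...]
01,  9.59737928e-03, -1.89685927e-02,
        -5.80983040e+00],
       [ 1.80420990e-02, -8.88255080e-02, -9.95883784e-01,
         9.52203122e+02],
       [ 0.00000000e+00,  0.00000000e+00,  0.00000000e+00,
         1.00000000e+00]])}
holder [([226.0, 215.0], 0.94)]
end_stop [([218.0, 188.0], 0.58)]
module [([160.0, 201.0], 0.94), ([352.0, 190.0], 0.78), ([161.0, 293.0], 0.67), ([228.0, 226.0], 0.55)]
module_push [([151.0, 294.0], 0.92), ([226.0, 226.0], 0.86), ([355.0, 187.0], 0.83), ([157.0, 198.0], 0.63)]
knob [([261.0, 210.0], 0.92), ([272.0, 207.0], 0.63)]
tongue_tip [([250.0, 244.0], 0.75), ([97.0, 225.0], 0.66)]
plunger [([273.0, 208.0], 0.43)]
bracket_top [([288.0, 205.0], 0.5)]
0.9
```

View pics/scene0.png

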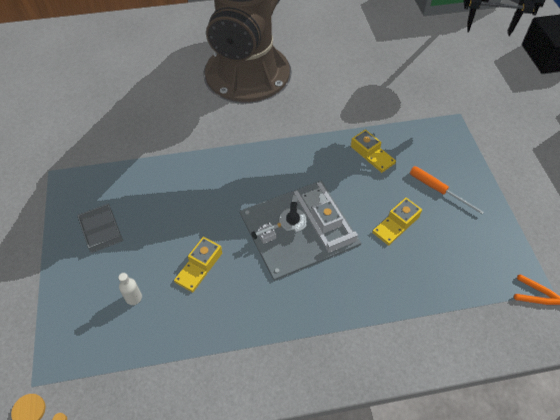

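View pics/top0.png

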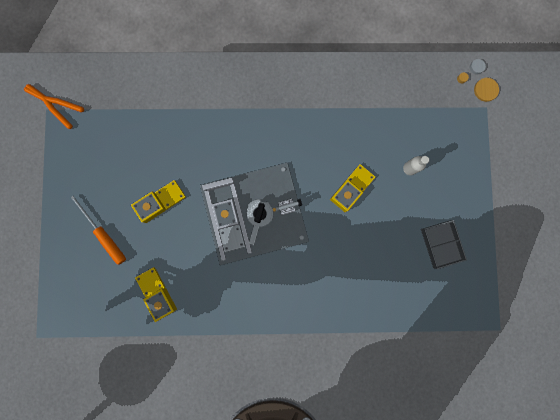

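```bash
python3 - <<'E'
import cv2
a=cv2.imread("pics/top0.png")[150:280,180:320];b=cv2.imread("pics/scene0.png")[150:280,220:380]
cv2.imwrite("pics/c1.png",cv2.resize(a,None,fx=5,fy=4.6)[:598,:700]);cv2.imwrite("pics/c2.png",cv2.resize(b,None,fx=4.6,fy=4.6))
E
```

```text
(no output)
```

View pics/c1.png

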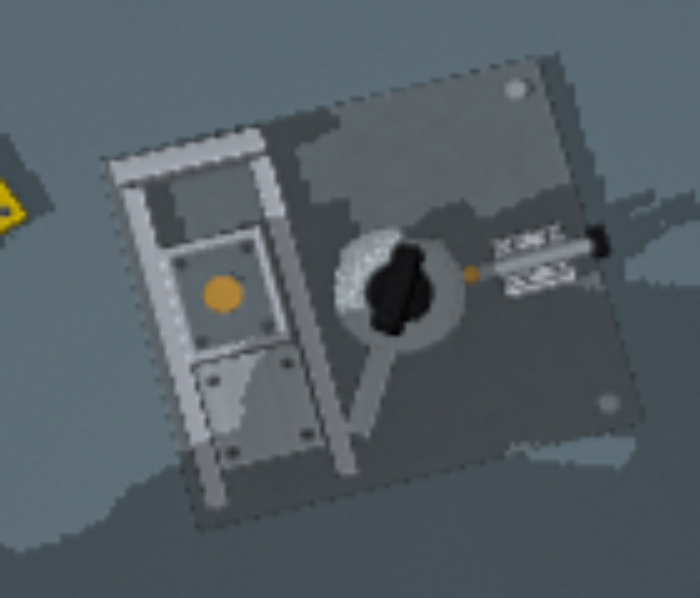

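View pics/c2.png

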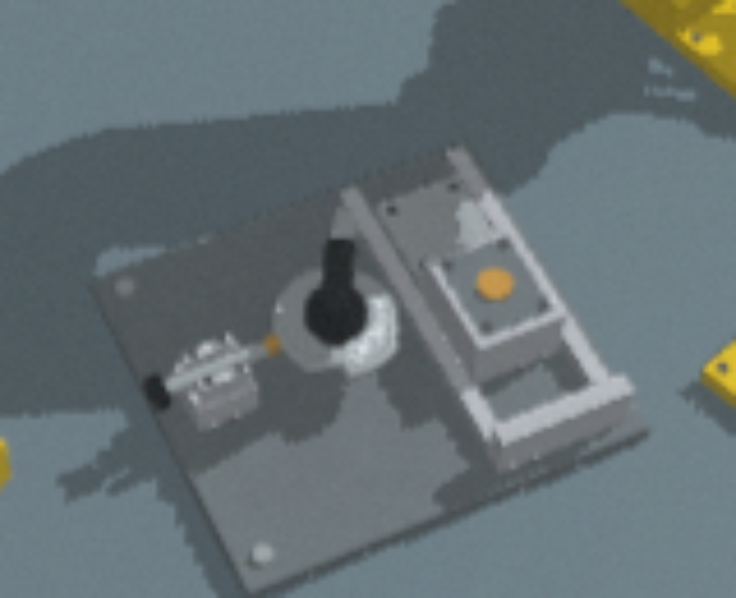

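The holder shows in the top view around (255,212). The silver module sits in its guide with its orange dot at about (225,214), the knob is at (260,212), and the plunger is to the right at (274,209).

Possible confusions for the module are the yellow ones at top (158,200), (155,295) and (354,187). I choose the silver one in the guide at (226,218), and the crop confirms it: a tall block with a flat steel foot behind it, between the rails.

Next I fit the poses.

```bash
cat > h.py <<'E'
import numpy as np
from scipy.optimize import least_squares
def proj(c,P):
    T=np.linalg.inv(c["cam_to_world"]);p=(T[:3,:3]@np.atleast_2d(P).T+T[:3,3:]).T
    return np.c_[c["fx"]*p[:,0]/p[:,2]+c["cx"],c["fy"]*p[:,1]/p[:,2]+c["cy"]]
def ray(c,uv,z):
    d=c["cam_to_world"][:3,:3]@np.array([(uv[0]-c["cx"])/c["fx"],(uv[1]-c["cy"])/c["fy"],1]);o=c["cam_to_world"][:3,3]
    return o+d*(z-o[2])/d[2]
def h2w(h,P):
    P=np.atleast_2d(P).astype(float);c,s=np.cos(h[2]),np.sin(h[2])
    return np.c_[h[0]+c*P[:,0]-s*P[:,1],h[1]+s*P[:,0]+c*P[:,1],P[:,2]]
def w2h(h,P):
    P=np.atleast_2d(P);c,s=np.cos(h[2]),np.sin(h[2]);d=P[:,:2]-h[:2]
    return np.c_[c*d[:,0]+s*d[:,1],-s*d[:,0]+c*d[:,1]]
E
python3 - <<'E'
from cell import env
from h import *
ct,cs=env.calibration("top"),env.calibration("scene")
top=np.array([[201,184.3],[289,162],[308,242.4],[220,264.8]]);tp=[[90,45,12],[90,-175,12],[-110,-175,12],[-110,45,12]]
sc=np.array([[361.3,243.9],[273.3,278.7],[240.7,212]]);sp=[[90,45,12],[90,-175,12],[-110,-175,12]]
x0=[480,100,0.2]
for w in [(1,0),(0,1),(1,1)]:
    f=lambda h:np.r_[w[0]*(proj(ct,h2w(h,tp))-top).ravel(),w[1]*(proj(cs,h2w(h,sp))-sc).ravel()]
    r=least_squares(f,x0);print(w,r.x.round(3),f(r.x).round(1))
h=r.x
k=h2w(h,[-17.5,-78,80])[0];print("knob",k)
# crops: c(u,v)=((u)/5+180,v/4.6+150)
g=lambda u,v:(u/5+180,v/4.6+150)
for n,uv,z in [("knobtop a",g(412,245),80),("knobtop b",g(388,335),80),("tip",g(362,435),33),("roller",g(470,274),39),("block rear mid top",g(240,355),46),("block front mid",g(210,235),46),("foot rear",g(272,455),24)]:
    P=ray(ct,uv,z);print(n,P.round(1),w2h(h,P).round(1))
d=np.load("pics/top0d.npy");print(d[205:216,255:268].round(0).min())
E
```

```text
(1, 0) [5.55480e+02 1.01951e+02 2.33000e-01] [-0.5 -0.5 -0.2  0.5  1.2 -0.1 -0.5  0.  -0.  -0.  -0.  -0.  -0.  -0. ]
(0, 1) [5.60044e+02 1.04969e+02 2.37000e-01] [-0.  -0.  -0.  -0.  -0.  -0.  -0.  -0.   0.7  0.1  0.3  0.9 -1.  -1.3]
(1, 1) [5.57109e+02 1.03373e+02 2.38000e-01] [-1.2 -1.  -1.  -0.5  0.7 -1.1 -0.9 -0.6 -0.3 -0.9 -0.7 -0.2 -1.9 -2.2]
knob [558.48635545  23.44574513  80.        ]
knobtop a [576.5  15.8  80. ] [[ -1.8 -89.6]]
knobtop b [532.8  26.8  80. ] [[-41.6 -68.7]]
tip [485.  41.  33.] [[-84.8 -43.6]]
roller [566.  -10.2  39. ] [[ -18.1 -112.4]]
block rear mid top [525.6  96.4  46. ] [[-32.3   0.7]]
block front mid [586.3 110.3  46. ] [[30.  -0.1]]
foot rear [475.3  83.8  24. ] [[-84.1   0.3]]
873.0
```

```bash
cat >> h.py <<'E'
from scipy.spatial.transform import Rotation as Rn
H0=np.array([556.5,103,0.236])
def delta(s,pos,yaw):
    """shift in tool axes and turn deg to reach pos with tool down at yaw (tool x direction)"""
    R=Rn.from_euler('xyz',s["tcp_rot"]).as_matrix()
    Rt=Rn.from_euler('xyz',[np.pi,0,yaw]).as_matrix()
    return (R.T@(np.array(pos)-s["eef_pos"])).round(1),np.degrees(Rn.from_matrix(R.T@Rt).as_rotvec()).round(1)
def wproj(c,P):
    T=np.linalg.inv(c["cam_to_world"]);p=(T[:3,:3]@np.atleast_2d(P).T+T[:3,3:]).T
    rr=np.hypot(p[:,0],p[:,1]);th=np.arctan2(rr,p[:,2])
    return np.c_[c["cx"]+c["fx"]*th*p[:,0]/rr,c["cy"]+c["fy"]*th*p[:,1]/rr]
def wray(c,uv,z):
    a=np.array([(uv[0]-c["cx"])/c["fx"],(uv[1]-c["cy"])/c["fy"]]);th=np.hypot(*a)
    d=c["cam_to_world"][:3,:3]@np.r_[a/th*np.sin(th),np.cos(th)];o=c["cam_to_world"][:3,3]
    return o+d*(z-o[2])/d[2]
E
python3 - <<'E'
from cell import env
from h import *
s=env.state()
p=h2w(H0,[-60,0,130])[0];print(p,delta(s,p,H0[2]+np.pi/2))
E
```

```text
[498.16313927  88.971077   130.        ] (array([-376. ,  440.5,   84.6]), array([  0. ,  -0. , -32.9]))
```

Request:
arm_command(motion=[-1,-376,440,20,0,0,-33,-1,-376,440,20,0,0,-33,-1,-376,440,20,0,0,-33,-1,-376,440,20,0,0,-33,-1,-376,440,20,0,0,-33,-1,-376,440,20,0,0,-33,-1,-376,440,20,0,0,-33,-1,-376,440,20,0,0,-33,-1,-376,440,20,0,0,-33,-1,-376,440,20,0,0,-33,-1,-376,440,20,0,0,-33,-1,-376,440,20,0,0,-33,-1,-376,440,85,0,0,-33,-1,-376,440,85,0,0,-33,-1,-376,440,85,0,0,-33,-1,-376,440,85,0,0,-33])

```text
t: 2.5
eef_pos: [498.0, 89.2, 130.2]
tcp_rot: [3.141, 0.0, 1.809]
ft_force: [-0.8, 0.0, 0.4]
opening: 0.007
```

```bash
python3 - <<'E'
from cell import env
from h import *
import cv2
s=env.state();print(s["t"],s["eef_pos"],s["tcp_rot"],s["ft_force"],s["moment"],s["opening"])
c=env.calibration("wrist");print(c)
im,d=env.read_camera("wrist");np.save("pics/w1d.npy",d)
im=np.ascontiguousarray(im[:,:,::-1]);cv2.imwrite("pics/w1raw.png",im)
for P in [[90,45,12],[90,-175,12],[-110,45,12],[-17.5,-78,80],[-17.5,-78,42],[-31,25,46],[-31,-25,46],[70,0,26],[70,26,40],[70,-26,40]]:
    u=wproj(c,h2w(H0,P))[0];cv2.circle(im,tuple(int(v) for v in u.round()),2,(0,0,255),-1)
cv2.imwrite("pics/w1.png",cv2.resize(im,None,fx=1.42,fy=1.42))
print(env.state()["t"])
E
```

```text
2.5 [498.00647997  89.2269585  130.16208227] [3.14121419e+00 9.06831574e-06 1.80910017e+00] [-0.75247521  0.02471047  0.4250942 ] [0.06424426 0.03129227 0.02113918] 0.0068862064832245695
{'fx': 325.19226210127806, 'fy': 325.19226210127806, 'cx': 277.80511724002633, 'cy': 208.14187078022067, 'cam_to_world': array([[-2.36340711e-01,  9.27885274e-01,  2.88395538e-01,
         4.16003781e+02],
       [ 9.71670206e-01,  2.25604526e-01,  7.04244932e-02,
         6.95128378e+01],
       [ 2.82511511e-04,  2.96869526e-01, -9.54918009e-01,
         3.00266510e+02],
       [ 0.00000000e+00,  0.00000000e+00,  0.00000000e+00,
         1.00000000e+00]])}
2.55
```

View pics/w1.png

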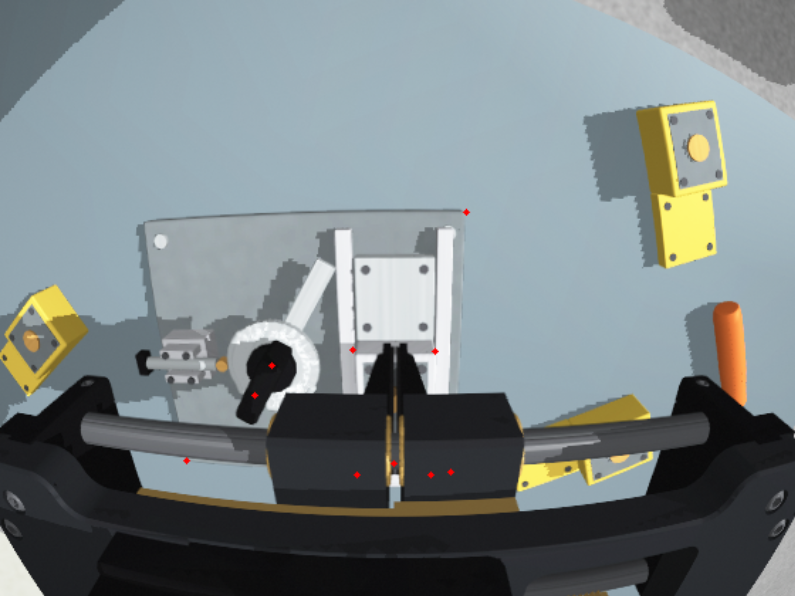

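```bash
python3 - <<'E'
import cv2
a=cv2.imread("pics/w1raw.png")
cv2.imwrite("pics/w1a.png",cv2.resize(a[140:300,90:340],None,fx=3.2,fy=3.2,interpolation=cv2.INTER_CUBIC))
E
```

```text
(no output)
```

View pics/w1a.png

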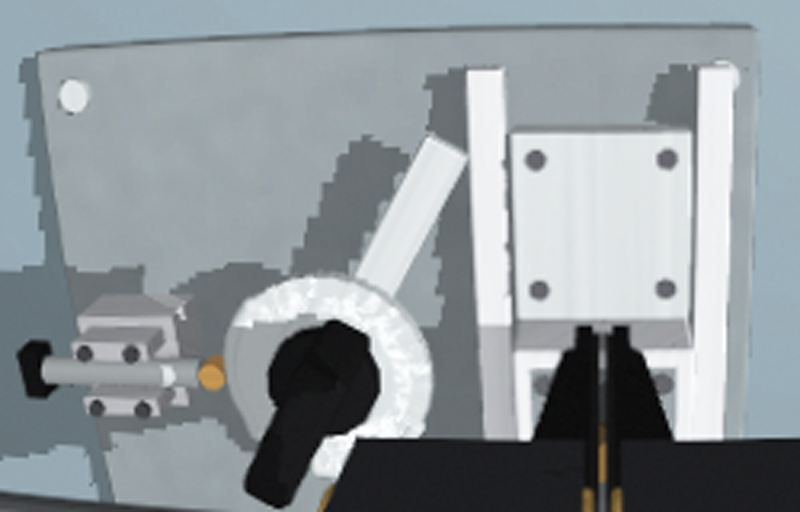

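```bash
python3 - <<'E'
from h import *
c={'fx':325.192,'fy':325.192,'cx':277.805,'cy':208.142,'cam_to_world':np.array([[-2.36340711e-01,9.27885274e-01,2.88395538e-01,4.16003781e+02],[9.71670206e-01,2.25604526e-01,7.04244932e-02,6.95128378e+01],[2.82511511e-04,2.96869526e-01,-9.54918009e-01,3.00266510e+02],[0,0,0,1]])}
g=lambda u,v:(u/3.2+90,v/3.2+140)
for n,uv,z in [("c(-110,45)",(752,26),12),("c(-110,-175)",(38,52),12),("footL",(512,132),24),("footR",(690,132),24),("topL",(513,350),46),("topR",(692,348),46),("botL",(513,320),24),("botR",(692,318),24),("tipa",(432,134),33),("tipb",(466,157),33),("roller",(211,373),42),("camL",(226,375),42),("camR",(433,375),42),("knob far end",(345,320),80),("near end l",(245,490),80),("near end r",(288,507),80)]:
    P=wray(c,g(*uv),z);print(n,P.round(1),w2h(H0,P).round(1))
E
```

```text
c(-110,45) [438.5 118.5  12. ] [[-111.1   42.6]]
c(-110,-175) [492.  -90.5  12. ] [[-108. -173.]]
footL [481.3  60.5  24. ] [[-83.  -23.7]]
footR [469.9 107.6  24. ] [[-83.1  24.8]]
topL [534.4  74.1  46. ] [[-28.2 -23. ]]
topR [522.5 120.6  46. ] [[-28.9  25.1]]
botL [535.4  72.5  24. ] [[-27.7 -24.7]]
botR [522.6 122.5  24. ] [[-28.4  26.9]]
tipa [484.6  40.2  33. ] [[-84.6 -44.3]]
tipb [488.7  50.3  33. ] [[-78.3 -35.4]]
roller [566.2  -9.9  42. ] [[ -16.9 -112. ]]
camL [565.6  -5.3  42. ] [[ -16.5 -107.4]]
camR [549.3  54.1  42. ] [[-18.4 -45.9]]
knob far end [521.   33.4  80. ] [[-50.8 -59.4]]
near end l [575.9  13.6  80. ] [[ -2.  -91.4]]
near end r [577.7  25.6  80. ] [[  2.5 -80.2]]
```

Request:
arm_command(motion=[-1,0,0,40,0,0,0,-1,0,0,80,0,0,0,-1,0,0,98,0,0,0,-1,0,0,98,0,0,0,-1,0,8,98,0,0,0,-1,0,13,98,0,0,0,-1,0,16,98,0,0,0,-1,0,18,98,0,0,0,-1,0,20,98,0,0,0,-1,0,22,98,0,0,0,-1,0,24,98,0,0,0,-1,0,26,98,0,0,0,-1,0,28,98,0,0,0,-1,0,30,98,0,0,0])

```text
t: 3.95
eef_pos: [525.7, 96.1, 31.6]
tcp_rot: [-3.139, -0.0, 1.809]
ft_force: [-5.7, -1.3, 4.8]
opening: 0.005
```

```bash
cat > look.py <<'E'
from cell import env
from h import *
import cv2,sys
n,cam=sys.argv[1],sys.argv[2]
s=env.state();print(s["t"],s["eef_pos"].round(1),w2h(H0,s["eef_pos"]).round(1),s["tcp_rot"].round(3),s["ft_force"].round(2),s["moment"].round(3),s["opening"],s["joints"].round(2))
c=env.calibration(cam);im,d=env.read_camera(cam);im=im[:,:,::-1]
np.savez(f"pics/{n}.npz",im=im,d=d,**c)
if len(sys.argv)>3:
    x0,x1,y0,y1=map(int,sys.argv[3:7]);im=im[y0:y1,x0:x1]
k=min(800/im.shape[1],600/im.shape[0]);print("scale",k)
cv2.imwrite(f"pics/{n}.png",cv2.resize(im,None,fx=k,fy=k,interpolation=cv2.INTER_CUBIC)[:600,:800])
E
python3 look.py p1 wrist 90 340 140 300
```

```text
3.95 [525.7  96.1  31.6] [[-31.5   0.5]] [-3.139 -0.     1.809] [-5.73 -1.34  4.85] [-0.158  0.941  0.006] 0.004592934883177201 [ 0.06  0.63  1.94 -0.    0.58 -1.75]
scale 3.2
```

View pics/p1.png

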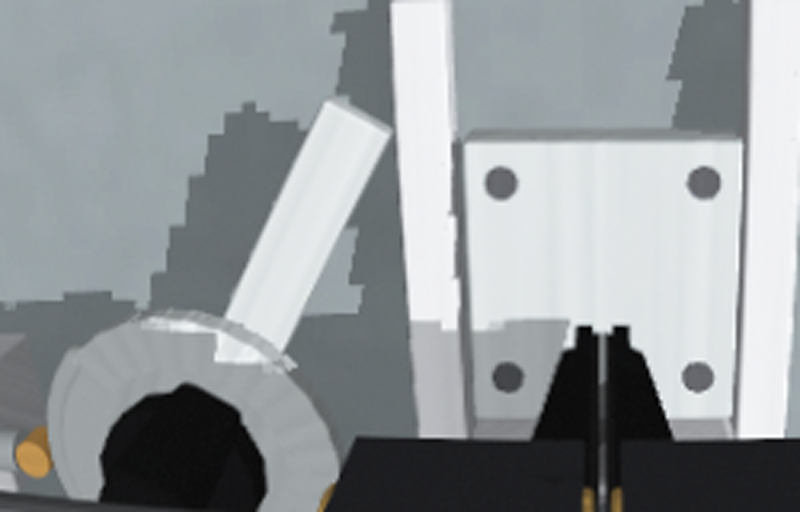

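Request:
arm_command(motion=[-1,0,2,0,0,0,0,-1,0,4,0,0,0,0,-1,0,6,0,0,0,0,-1,0,8,0,0,0,0,-1,0,10,0,0,0,0,-1,0,12,0,0,0,0,-1,0,14,0,0,0,0,-1,0,16,0,0,0,0,-1,0,18,0,0,0,0,-1,0,20,0,0,0,0,-1,0,22,0,0,0,0,-1,0,24,0,0,0,0])

```text
t: 5.2
eef_pos: [550.3, 101.9, 31.6]
tcp_rot: [3.141, -0.0, 1.809]
ft_force: [-3.5, 0.2, 2.0]
opening: 0.003
```

```bash
python3 look.py p2 top 190 290 160 260; python3 - <<'E'
E
```

```text
5.2 [550.3 101.9  31.6] [[-6.2  0.4]] [ 3.141 -0.     1.809] [-3.51  0.16  2.02] [-0.128  0.631 -0.009] 0.002898224909866371 [ 0.07  0.65  1.88  0.    0.61 -1.74]
scale 6.0
```

View pics/p2.png

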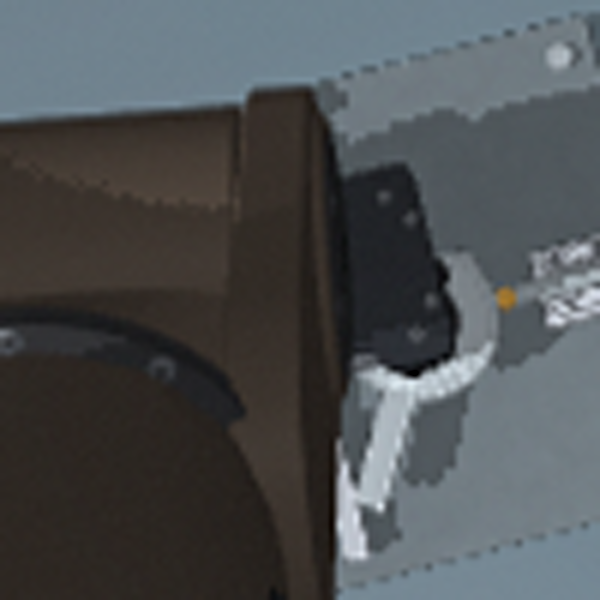

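The arm hides the module from the top camera, so I'll continue in 1 mm steps and watch the force.

Request:
arm_command(motion=[-1,0,1,0,0,0,0,-1,0,2,0,0,0,0,-1,0,3,0,0,0,0,-1,0,4,0,0,0,0])

```text
t: 5.65
eef_pos: [554.1, 102.9, 31.6]
tcp_rot: [3.141, -0.0, 1.809]
ft_force: [-3.3, -1.0, 1.0]
opening: 0.006
```

Request:
arm_command(motion=[-1,0,1,0,0,0,0,-1,0,2,0,0,0,0])

```text
t: 5.85
eef_pos: [554.3, 102.9, 31.6]
tcp_rot: [-3.138, -0.0, 1.809]
ft_force: [-14.9, -6.1, 10.7]
opening: 0.004
```

```bash
python3 look.py p3 scene 270 390 150 260
```

```text
5.85 [554.3 102.9  31.6] [[-2.1  0.5]] [-3.138 -0.     1.809] [-14.92  -6.12  10.72] [-1.011  2.407 -0.045] 0.0037383528369917657 [ 0.07  0.65  1.87 -0.    0.63 -1.74]
scale 5.454545454545454
```

View pics/p3.png

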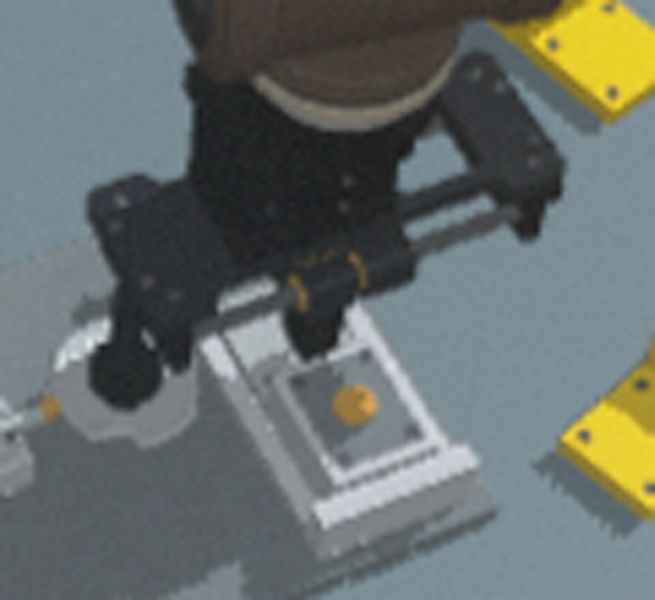

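Force rose from about 5 N to 16 N and motion stopped, and the scene view shows the block flush against the stop. I'll back off, rise, and look.

Request:
arm_command(motion=[-1,0,-5,0,0,0,0,-1,0,-15,0,0,0,0,-1,0,-20,-40,0,0,0,-0.4,0,-60,-80,0,0,0,-0.4,0,-80,-90,0,0,0,-0.4,0,-80,-90,0,0,0,-0.4,0,-80,-90,0,0,0])

```text
t: 6.6
eef_pos: [478.7, 84.4, 122.0]
tcp_rot: [3.139, 0.0, 1.809]
ft_force: [0.5, -0.4, 0.2]
opening: 0.269
```

```bash
python3 look.py p4 wrist 90 370 130 330;python3 look.py p4s scene 270 390 150 260
```

```text
6.6 [478.7  84.4 122. ] [[-80.    0.1]] [3.139 0.    1.809] [ 0.5  -0.43  0.2 ] [ 0.097 -0.026 -0.044] 0.2687141599276763 [ 0.04  0.43  2.    0.    0.72 -1.77]
scale 2.857142857142857
6.65 [478.9  84.5 121.4] [[-79.8   0.1]] [3.14  0.    1.809] [-0.29  0.58 -0.21] [0.044 0.045 0.038] 0.28266956547432004 [ 0.04  0.43  2.    0.    0.72 -1.77]
scale 5.454545454545454
```

View pics/p4.png

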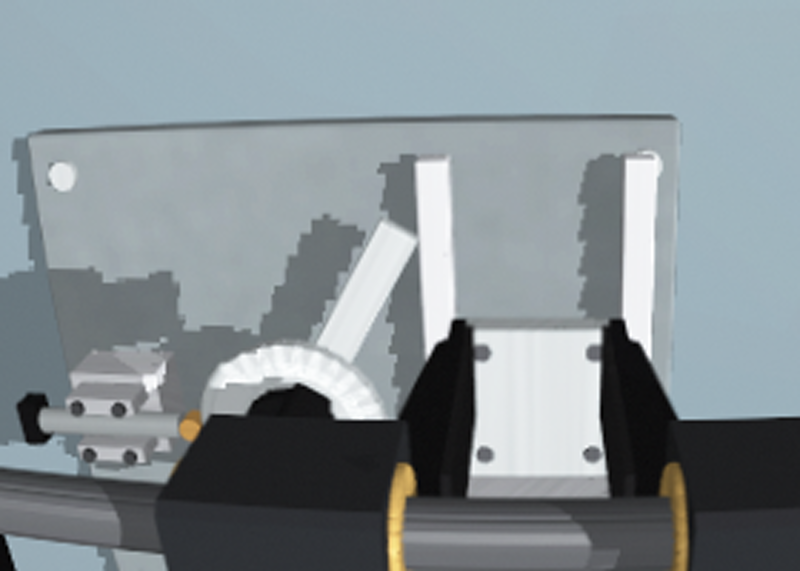

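View pics/p4s.png

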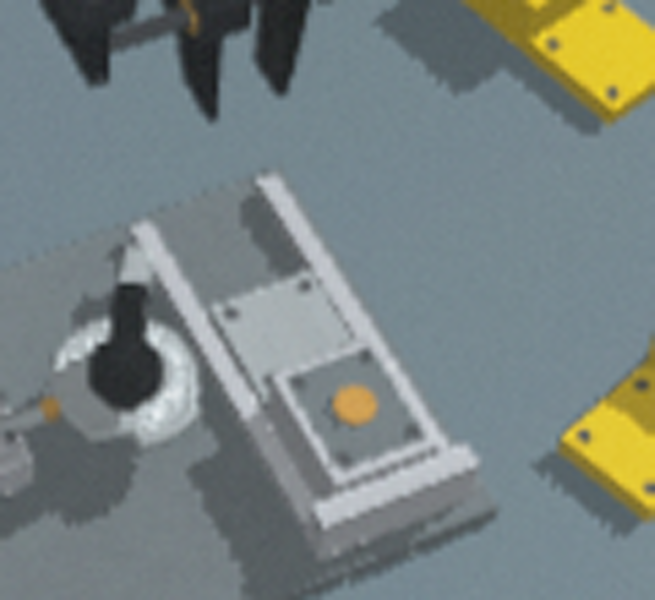

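```bash
python3 - <<'E'
from cell import env
from h import *
z=np.load("pics/p4.npz");c={k:z[k] for k in z.files}
for u in [(473,328),(605,328),(385,222),(417,242)]:
    print(w2h(H0,wray(c,(u[0]/2.857+90,u[1]/2.857+130),24 if u[1]==328 else 33)).round(1))
s=env.state();p=h2w(H0,[-17.5,-77.5,52])[0];print(p,delta(s,p,1.27))
E
```

```text
[[-46.1 -19.6]]
[[-46.2  22. ]]
[[-83.9 -44.3]]
[[-77.7 -35. ]]
[557.60577449  23.55645235  52.        ] (array([-77.8,  62.1,  69.1]), array([ 0. , -0. , 30.9]))
```

Request:
arm_command(motion=[-0.1,-40,30,-10,0,0,8,-0.1,-78,62,-10,0,0,16,-0.1,-78,62,-10,0,0,24,-0.1,-78,62,-10,0,0,31,-0.1,-78,62,-10,0,0,31,-0.1,-78,62,0,0,0,31,-0.1,-78,62,0,0,0,31])

```text
t: 7.4
eef_pos: [556.3, 23.5, 119.9]
tcp_rot: [-3.139, 0.0, 1.271]
ft_force: [-0.3, -0.4, 0.2]
opening: 0.448
```

```bash
python3 look.py p5 wrist; python3 look.py p5s scene 220 360 150 260
```

```text
7.4 [556.3  23.5 119.9] [[-18.8 -77.2]] [-3.139  0.     1.271] [-0.31 -0.44  0.21] [-0.     0.033  0.011] 0.44798928203429805 [-0.08  0.51  1.83  0.    0.81 -1.35]
scale 1.4285714285714286
7.45 [556.5  23.5 120.5] [[-18.6 -77.3]] [-3.14   0.     1.271] [-0.47 -0.77  0.32] [-0.001 -0.012 -0.071] 0.45151660296621965 [-0.08  0.51  1.83  0.    0.81 -1.35]
scale 5.454545454545454
```

View pics/p5.png

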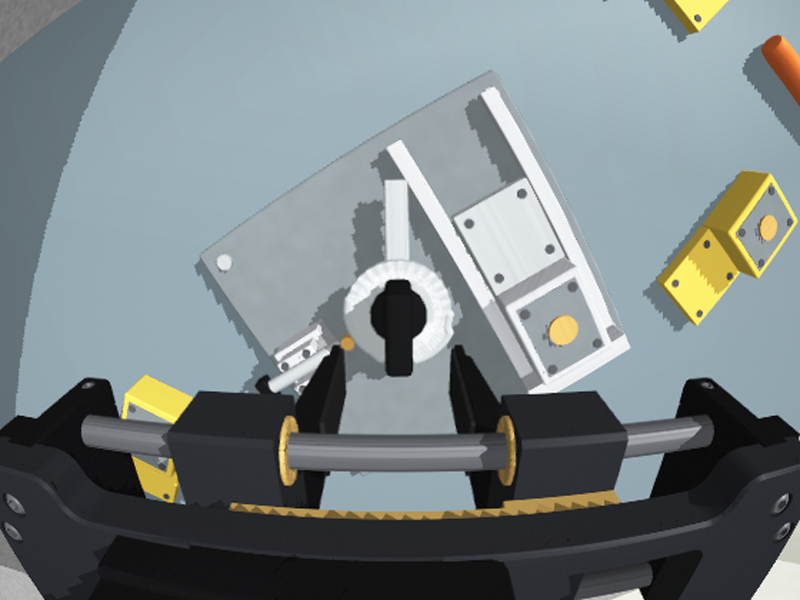

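View pics/p5s.png

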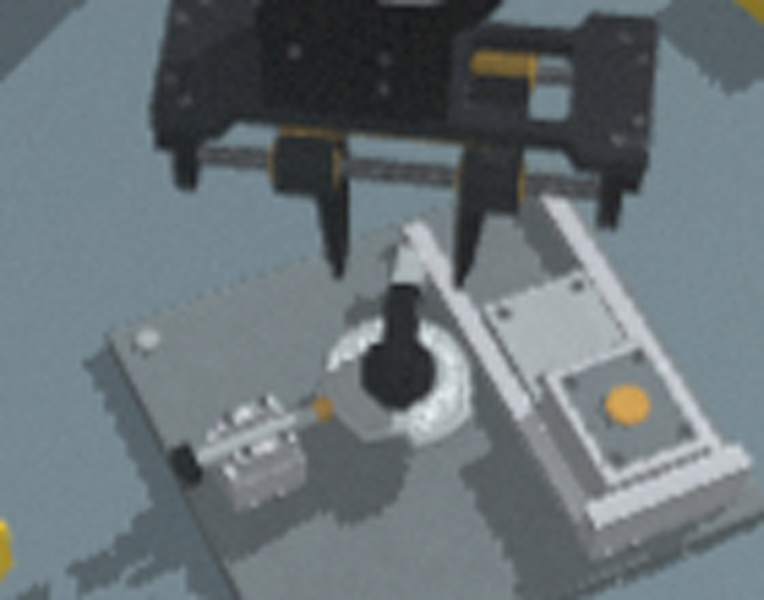

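The bar at (398,325) lies along tool y, midway between the fingers at (340,350) and (458,350). Descending, then closing.

Request:
arm_command(motion=[-0.1,0,1,35,0,0,0,-0.1,0,1,60,0,0,0,-0.1,0,1,68,0,0,0,-0.1,0,1,68,0,0,0,-1,0,1,68,0,0,0,-1,0,1,68,0,0,0,-1,0,1,68,0,0,0,-1,0,1,68,0,0,0,-1,0,1,68,0,0,0])

```text
t: 8.4
eef_pos: [558.2, 23.5, 54.3]
tcp_rot: [3.14, -0.001, 1.268]
ft_force: [1.1, 5.4, 3.3]
opening: 0.144
```

```bash
python3 look.py p6 scene 220 360 150 260
```

```text
8.4 [558.2  23.5  54.3] [[-16.9 -77.7]] [ 3.140e+00 -1.000e-03  1.268e+00] [1.08 5.38 3.29] [ 0.909 -0.226 -0.002] 0.14433030353191575 [-0.08  0.61  1.87  0.    0.66 -1.35]
scale 5.454545454545454
```

View pics/p6.png

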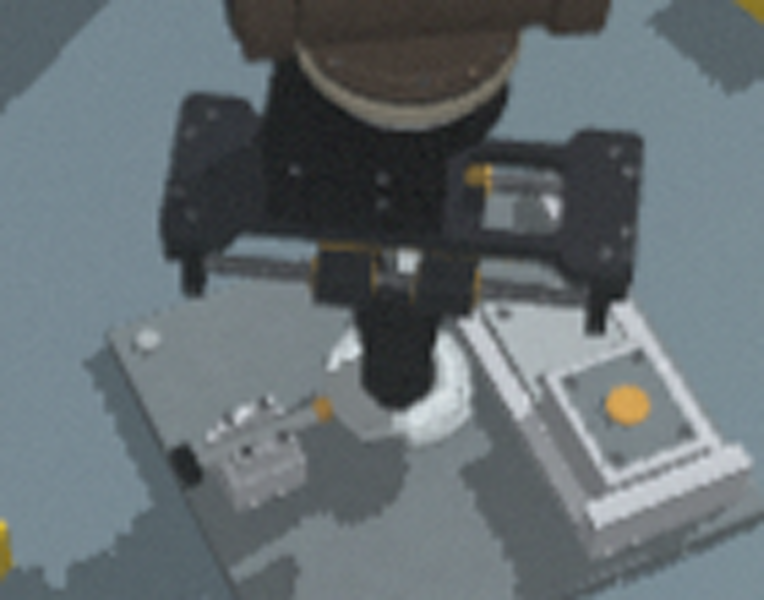

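Request:
arm_command(motion=[-1,0.5,0,0,0,0,4,-1,0.5,0,0,0,0,8,-1,0.5,0,0,0,0,12,-1,0.5,0,0,0,0,16,-1,0.5,0,0,0,0,20])

```text
t: 8.95
eef_pos: [558.2, 23.5, 54.3]
tcp_rot: [3.141, -0.001, 0.916]
ft_force: [-0.9, 0.3, 4.9]
opening: 0.142
```

```bash
python3 look.py p7 scene 220 360 150 260
```

```text
8.95 [558.2  23.5  54.3] [[-16.9 -77.7]] [ 3.141e+00 -1.000e-03  9.160e-01] [-0.88  0.3   4.88] [0.019 0.058 0.032] 0.1424404623824363 [-0.08  0.61  1.87  0.    0.66 -0.99]
scale 5.454545454545454
```

View pics/p7.png

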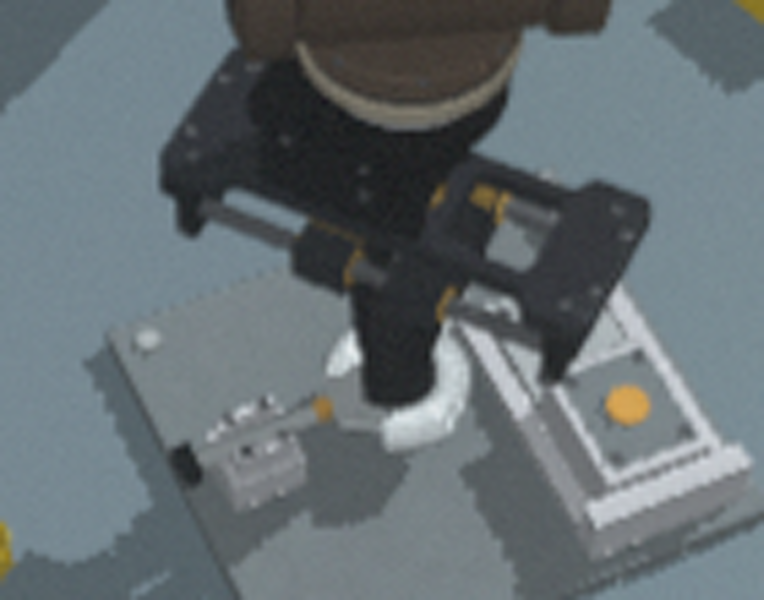

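Request:
arm_command(motion=[-1,0,0,0,0,0,4,-1,0,0,0,0,0,8,-1,0,0,0,0,0,11])

```text
t: 9.3
eef_pos: [558.3, 23.5, 54.2]
tcp_rot: [3.141, -0.001, 0.726]
ft_force: [-1.8, 1.6, 8.0]
opening: 0.143
```

```bash
cat > st.py <<'E'
from cell import env
s=env.state();print(s["t"],round(s["tcp_rot"][2],4),s["ft_force"].round(2),s["moment"].round(3),s["tau"][5].round(3))
E
python3 st.py
```

```text
9.3 0.7263 [-1.84  1.64  7.96] [0.275 0.246 0.316] -0.33
```

Request:
arm_command(motion=[-1,0,0,0,0,0,1.5,-1,0,0,0,0,0,3])

```text
t: 9.5
eef_pos: [558.3, 23.5, 54.2]
tcp_rot: [3.141, -0.001, 0.675]
ft_force: [-0.7, 1.3, 5.1]
opening: 0.147
```

```bash
python3 st.py
```

```text
9.5 0.6755 [-0.69  1.32  5.12] [0.076 0.174 0.295] -0.134
```

Request:
arm_command(motion=[-1,0,0,0,0,0,1.5,-1,0,0,0,0,0,3])

```text
t: 9.7
eef_pos: [558.2, 23.4, 54.2]
tcp_rot: [3.141, -0.001, 0.623]
ft_force: [-1.1, 0.6, 5.8]
opening: 0.148
```

```bash
python3 st.py; python3 look.py p8 scene 220 360 150 260
```

```text
9.7 0.6227 [-1.15  0.61  5.8 ] [-0.05   0.295  0.026] -0.372
9.7 [558.2  23.4  54.2] [[-16.9 -77.8]] [ 3.141e+00 -1.000e-03  6.230e-01] [-1.15  0.61  5.8 ] [-0.05   0.295  0.026] 0.14754554653280771 [-0.08  0.61  1.87  0.    0.66 -0.7 ]
scale 5.454545454545454
```

View pics/p8.png

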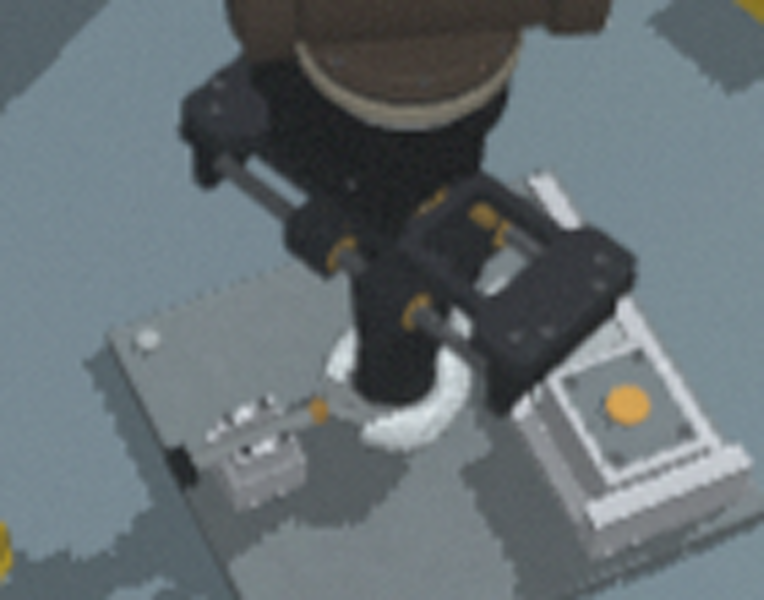

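Request:
arm_command(motion=[-1,0,0,0,0,0,1,-1,0,0,0,0,0,2])

```text
t: 9.95
eef_pos: [558.2, 23.4, 54.2]
tcp_rot: [3.141, -0.001, 0.588]
ft_force: [-0.5, 0.8, 6.8]
opening: 0.146
```

```bash
python3 st.py
```

```text
9.95 0.588 [-0.52  0.78  6.77] [-0.01   0.278 -0.007] -0.335
```

Request:
arm_command(motion=[-1,0,0,0,0,0,1,-1,0,0,0,0,0,2])

```text
t: 10.15
eef_pos: [558.2, 23.4, 54.2]
tcp_rot: [3.141, -0.001, 0.553]
ft_force: [-0.7, -0.3, 5.3]
opening: 0.146
```

```bash
python3 st.py; python3 look.py p9 scene 230 300 200 250
```

```text
10.15 0.5528 [-0.74 -0.27  5.27] [-0.105  0.146 -0.101] -0.443
10.15 [558.2  23.4  54.2] [[-17.  -77.8]] [ 3.141e+00 -1.000e-03  5.530e-01] [-0.74 -0.27  5.27] [-0.105  0.146 -0.101] 0.14630115181278114 [-0.08  0.61  1.87  0.    0.66 -0.63]
scale 11.428571428571429
```

View pics/p9.png

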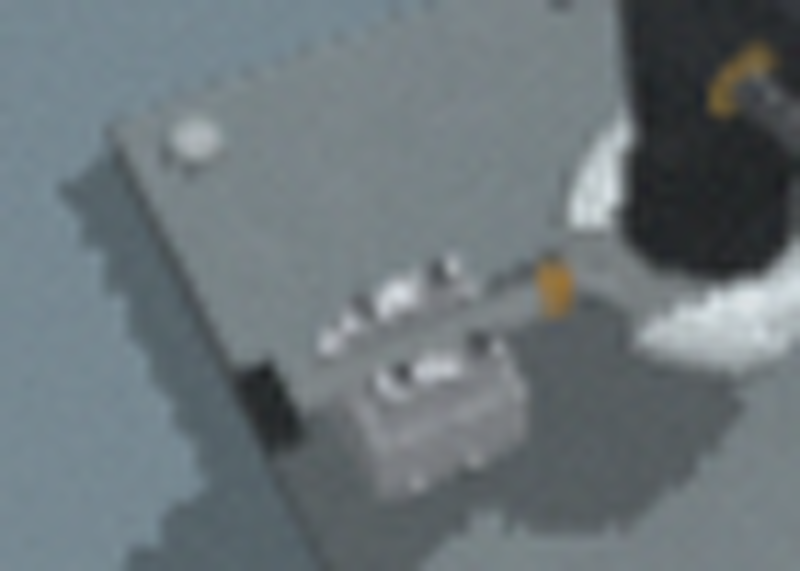

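Request:
arm_command(motion=[-1,0,0,0,0,0,1,-1,0,0,0,0,0,2])

```text
t: 10.4
eef_pos: [558.2, 23.4, 54.3]
tcp_rot: [3.141, -0.001, 0.518]
ft_force: [-1.1, 0.9, 5.3]
opening: 0.145
```

```bash
python3 st.py
```

```text
10.4 0.5179 [-1.08  0.86  5.29] [-0.16   0.247 -0.177] -0.432
```

Request:
arm_command(motion=[-1,0,0,0,0,0,1,-1,0,0,0,0,0,2])

```text
t: 10.6
eef_pos: [558.2, 23.4, 54.2]
tcp_rot: [3.141, -0.001, 0.483]
ft_force: [-0.9, 1.5, 6.8]
opening: 0.147
```

```bash
python3 st.py; python3 look.py p10 scene 230 300 200 250
```

```text
10.6 0.4828 [-0.92  1.49  6.82] [-0.027  0.383 -0.224] -0.482
10.6 [558.2  23.4  54.2] [[-17.  -77.8]] [ 3.141e+00 -1.000e-03  4.830e-01] [-0.92  1.49  6.82] [-0.027  0.383 -0.224] 0.14672298525110838 [-0.08  0.61  1.87  0.    0.66 -0.56]
scale 11.428571428571429
```

View pics/p10.png

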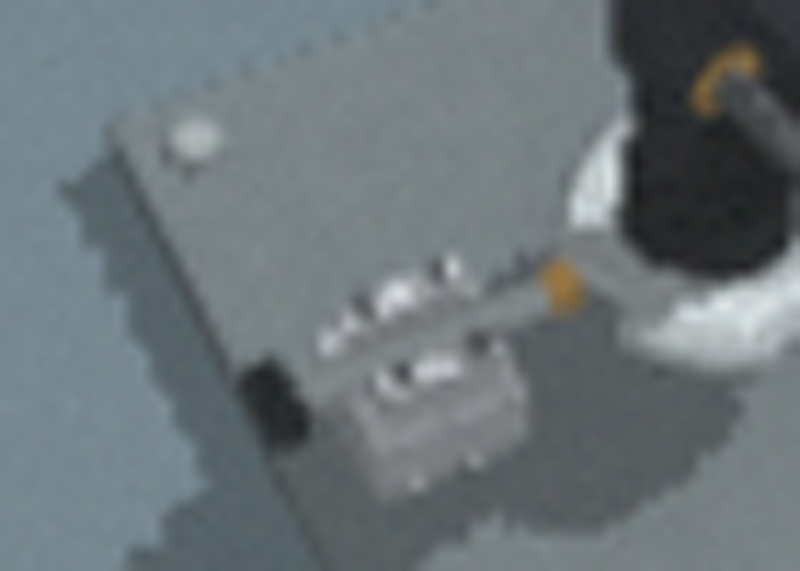

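The pull-on torque is growing to -0.22 N m and the roller is going in. I'll continue in small steps.

Request:
arm_command(motion=[-1,0,0,0,0,0,1,-1,0,0,0,0,0,2])

```text
t: 10.85
eef_pos: [558.2, 23.4, 54.3]
tcp_rot: [3.141, -0.001, 0.448]
ft_force: [-0.9, -0.2, 6.2]
opening: 0.147
```

```bash
python3 st.py
```

```text
10.85 0.448 [-0.94 -0.2   6.23] [-0.279  0.202 -0.106] -0.452
```

Request:
arm_command(motion=[-1,0,0,0,0,0,1,-1,0,0,0,0,0,1.5])

```text
t: 11.05
eef_pos: [558.2, 23.4, 54.2]
tcp_rot: [3.141, -0.001, 0.422]
ft_force: [-2.3, 1.6, 11.0]
opening: 0.145
```

```bash
python3 st.py; python3 look.py p11 scene 230 300 200 250
```

```text
11.05 0.4217 [-2.3   1.56 10.96] [ 0.119  0.468 -0.142] -0.18
11.05 [558.2  23.4  54.2] [[-17.  -77.8]] [ 3.141e+00 -1.000e-03  4.220e-01] [-2.3   1.56 10.96] [ 0.119  0.468 -0.142] 0.14451258808764567 [-0.08  0.61  1.87  0.    0.66 -0.5 ]
scale 11.428571428571429
```

View pics/p11.png

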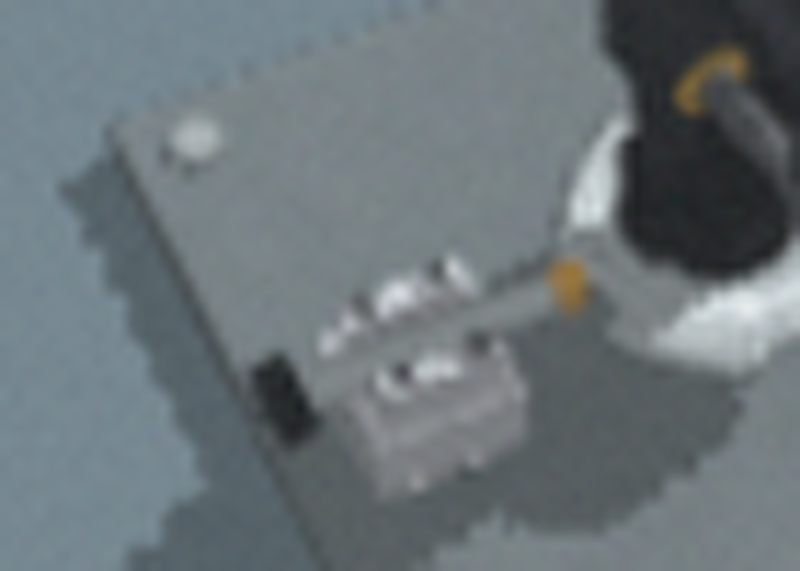

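Request:
arm_command(motion=[-1,0,0,0,0,0,1,-1,0,0,0,0,0,1.5,-1,0,0,0,0,0,1.5])

```text
t: 11.4
eef_pos: [558.2, 23.4, 54.2]
tcp_rot: [3.141, -0.001, 0.396]
ft_force: [-2.3, 1.4, 9.8]
opening: 0.144
```

```bash
python3 st.py; python3 look.py p12 scene 230 300 200 250
```

```text
11.4 0.3958 [-2.34  1.36  9.76] [-0.017  0.416 -0.184] -0.089
11.4 [558.2  23.4  54.2] [[-17.  -77.8]] [ 3.141e+00 -1.000e-03  3.960e-01] [-2.34  1.36  9.76] [-0.017  0.416 -0.184] 0.14433862043562304 [-0.08  0.61  1.87  0.    0.66 -0.47]
scale 11.428571428571429
```

View pics/p12.png

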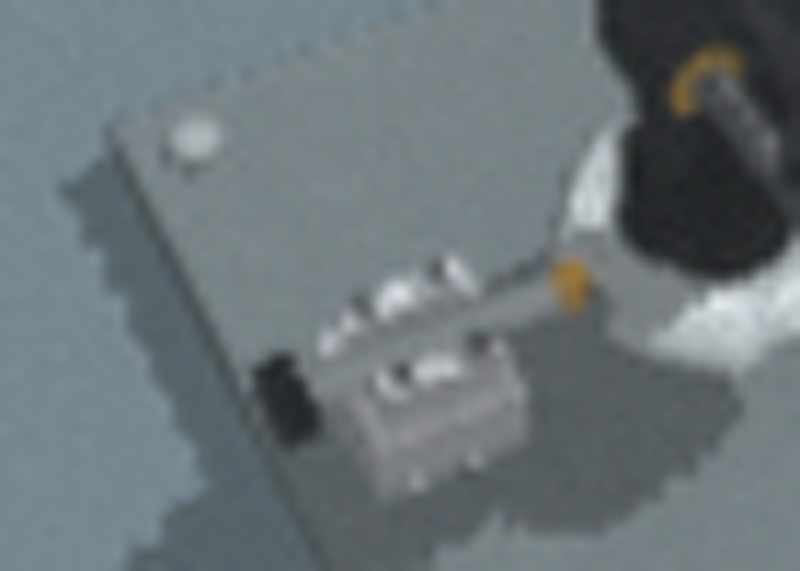

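The spring still pulls the knob on, so I'll open the fingers and let the roller finish the drop.

Request:
arm_command(motion=[-0.3,0,0,0,0,0,0,-0.1,0,0,0,0,0,0,-0.1,0,0,0,0,0,0,-0.1,0,0,0,0,0,0,-0.1,0,0,0,0,0,0,-0.1,0,0,0,0,0,0])

```text
t: 12.05
eef_pos: [557.9, 23.5, 53.5]
tcp_rot: [-3.141, 0.0, 0.395]
ft_force: [0.9, -0.0, -0.5]
opening: 0.448
```

Request:
arm_command(motion=[-0.1,0,0,-35,0,0,0,-0.1,0,0,-70,0,0,0,-0.1,0,0,-120,0,0,0,-0.1,0,-40,-150,0,0,0,-0.1,0,-90,-150,0,0,0,-0.1,0,-140,-150,0,0,0,-0.1,0,-140,-150,0,0,0,-0.1,0,-140,-150,0,0,0])

```text
t: 12.85
eef_pos: [503.8, 153.4, 203.8]
tcp_rot: [3.141, -0.0, 0.398]
ft_force: [-0.0, -0.2, -0.5]
opening: 0.446
```

```bash
python3 look.py p13 scene 220 360 150 260;python3 look.py p13w wrist; python3 look.py p13t top 180 320 150 280
```

```text
12.85 [503.8 153.4 203.8] [[-39.5  61.4]] [ 3.141 -0.     0.398] [-0.02 -0.17 -0.5 ] [-0.06  -0.053 -0.008] 0.4460567459896397 [ 0.17  0.36  1.81 -0.    0.96 -0.23]
scale 5.454545454545454
12.9 [504.2 152.6 203.7] [[-39.3  60.4]] [ 3.141 -0.     0.396] [-0.33 -0.16 -0.21] [-0.086  0.024  0.01 ] 0.4487026271643912 [ 0.17  0.36  1.81 -0.    0.96 -0.23]
scale 1.4285714285714286
12.95 [504.4 152.  203.6] [[-39.2  59.8]] [ 3.141 -0.     0.395] [-0.24 -0.09 -0.16] [-0.095 -0.06   0.041] 0.4505768512590407 [ 0.17  0.36  1.81 -0.    0.96 -0.23]
scale 4.615384615384615
```

View pics/p13.png

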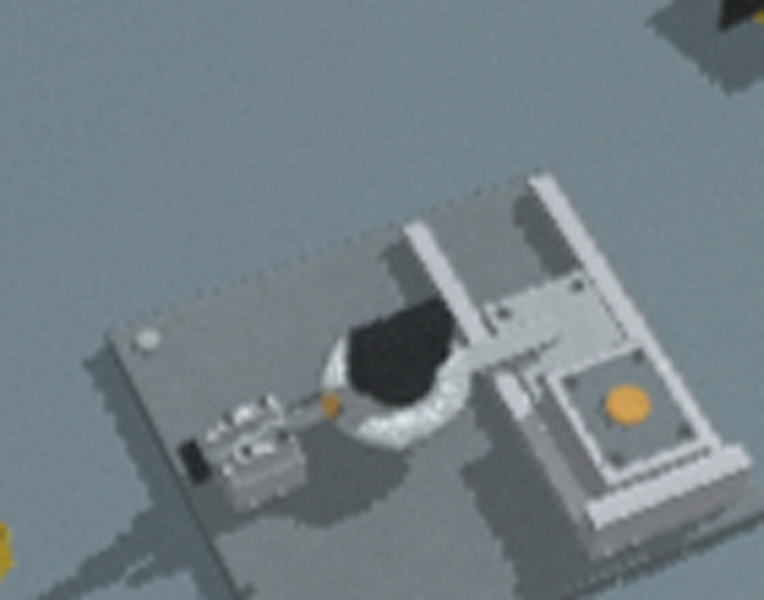

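View pics/p13w.png

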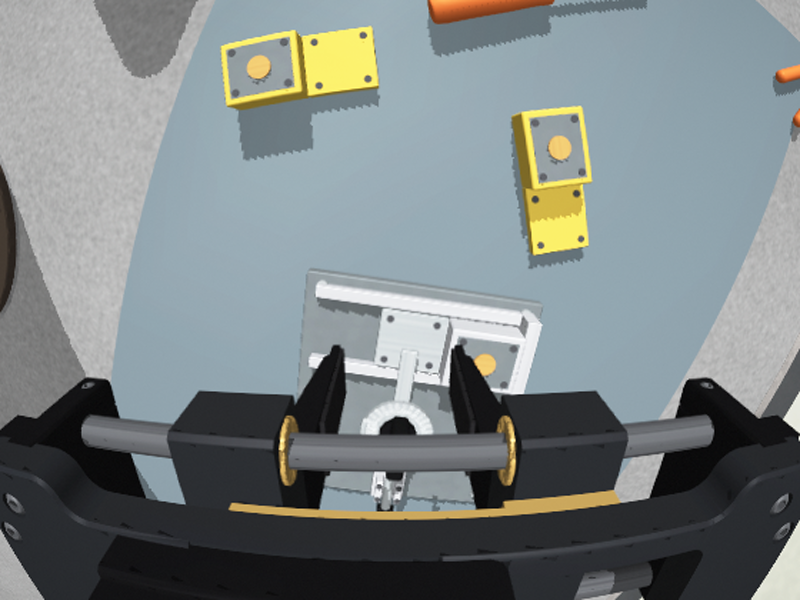

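```bash
python3 - <<'E'
from cell import env
from h import *
for n in ["p5s","p13"]:
    z=np.load(f"pics/{n}.npz");c={k:z[k] for k in z.files}
    im=z["im"].astype(int);hh,w=im.shape[:2]
    m=(im[...,2]-im[...,0]>70);m[:215]=0;m[235:]=0;m[:,:270]=0;m[:,292:]=0
    v,u=np.nonzero(m);wt=(im[...,2]-im[...,0])[m];uc=(np.average(u,weights=wt),np.average(v,weights=wt));P=ray(c,uc,40);q=w2h(H0,P)[0];print(n,len(u),np.round(uc,2),q.round(1),np.hypot(q[0]+17.5,q[1]+78).round(1))
s=env.state();p=h2w(H0,[-90,-70,150])[0];print(p,delta(s,p,H0[2]+np.pi/2))
E
```

```text
p5s 3 [278.68 224.33] [ -15.9 -112.6] 34.6
p13 4 [280.5  223.49] [ -16.3 -107.8] 29.9
[485.36178574  13.89694466 150.        ] (array([-70.6, 119.9,  53.5]), array([ -0. ,   0. , -80.9]))
```

Request:
arm_command(motion=[-0.1,-35,60,20,0,0,-8,-0.1,-71,90,20,0,0,-16,-0.1,-71,120,20,0,0,-24,-0.1,-71,120,20,0,0,-32,-0.1,-71,120,20,0,0,-40,-0.1,-71,120,20,0,0,-48,-0.1,-71,120,20,0,0,-56,-0.1,-71,120,30,0,0,-64,-0.1,-71,120,40,0,0,-72,-0.1,-71,120,50,0,0,-81,-0.1,-71,120,50,0,0,-81,-0.1,-71,120,50,0,0,-81])

```text
t: 14.2
eef_pos: [484.9, 13.7, 153.7]
tcp_rot: [-3.141, -0.0, 1.804]
ft_force: [0.5, -0.4, 0.0]
opening: 0.449
```

```bash
python3 look.py p14 wrist 180 460 130 330
```

```text
14.2 [484.9  13.7 153.7] [[-90.5 -70.1]] [-3.141 -0.     1.804] [ 0.49 -0.38  0.04] [ 0.037 -0.046 -0.01 ] 0.44943159326762183 [-0.11  0.38  1.96  0.    0.8  -1.91]
scale 2.857142857142857
```

View pics/p14.png

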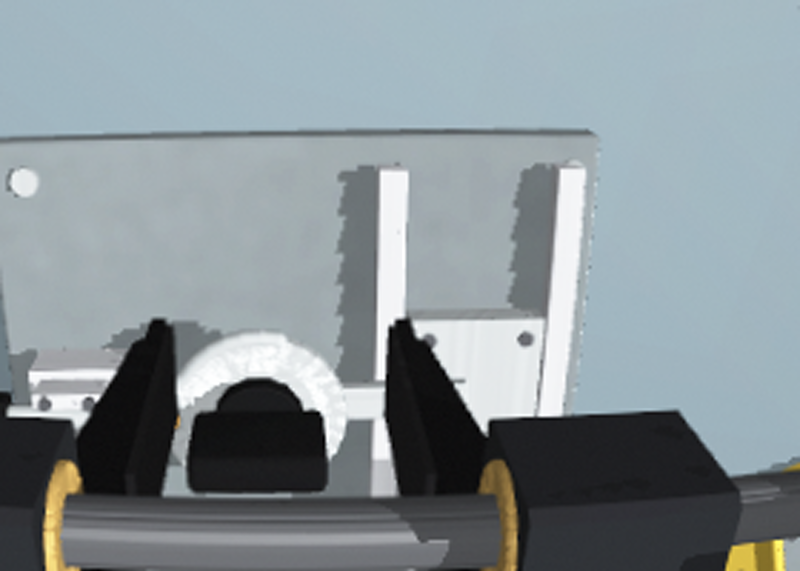

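Request:
arm_command(motion=[-0.6,45,-5,0,0,0,0,-0.8,80,0,0,0,0,0,-1,90,10,0,0,0,0,-1,90,10,0,0,0,0,-1,90,10,0,0,0,0,-1,90,10,0,0,0,0])

```text
t: 14.85
eef_pos: [473.4, 103.4, 153.6]
tcp_rot: [-3.142, 0.0, 1.807]
ft_force: [0.3, -0.1, 0.6]
opening: 0.022
```

```bash
python3 look.py p15 wrist 70 320 130 300
```

```text
14.85 [473.4 103.4 153.6] [[-80.7  19.9]] [-3.142  0.     1.807] [ 0.29 -0.05  0.59] [0.08  0.028 0.004] 0.02181907974099184 [ 0.08  0.38  1.97 -0.    0.8  -1.73]
scale 3.2
```

View pics/p15.png

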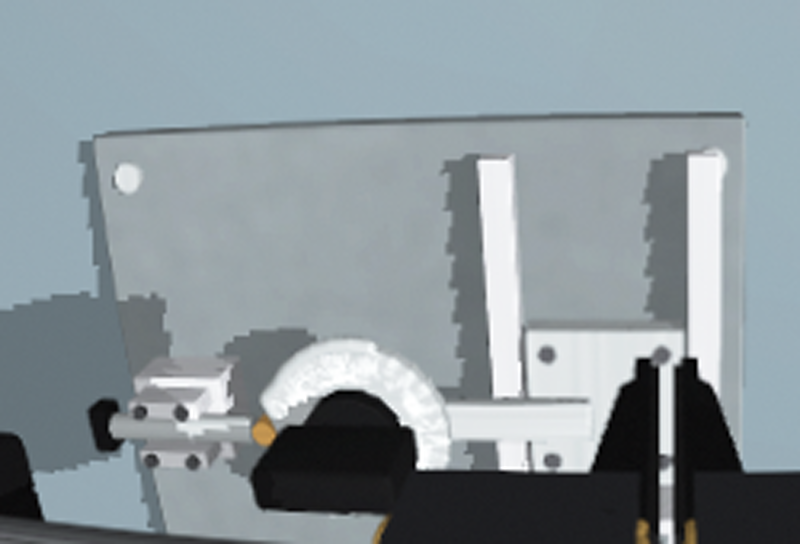

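```bash
python3 - <<'E'
from h import *
z=np.load("pics/p15.npz");c={k:z[k] for k in z.files}
for n,u,zz in [("roller",(263,431),42),("button",(105,424),39),("tipA",(590,401),33),("tipB",(590,435),33),("footL",(527,328),24),("footR",(683,328),24),("holder corner",(741,116),12)]:
    q=w2h(H0,wray(c,(u[0]/3.2+70,u[1]/3.2+130),zz))[0];print(n,q.round(1),np.hypot(*(q-[-17.5,-78])).round(1),np.degrees(np.arctan2(q[1]+78,q[0]+17.5)).round(1))
c={'fx':325.192,'fy':325.192,'cx':277.805,'cy':208.142,'cam_to_world':np.array([[-2.36340711e-01,9.27885274e-01,2.88395538e-01,4.16003781e+02],[9.71670206e-01,2.25604526e-01,7.04244932e-02,6.95128378e+01],[2.82511511e-04,2.96869526e-01,-9.54918009e-01,3.00266510e+02],[0,0,0,1]])}
for n,u,zz in [("roller0",(211,373),42),("button0",(36,370),39)]:
    q=w2h(H0,wray(c,(u[0]/3.2+90,u[1]/3.2+140),zz))[0];print(n,q.round(1),np.hypot(*(q-[-17.5,-78])).round(1))
z=np.load("pics/p15.npz")["im"]
import cv2;cv2.imwrite("pics/p15z.png",cv2.resize(z[235:295,90:210],None,fx=6.6,fy=6.6,interpolation=cv2.INTER_CUBIC))
E
```

```text
roller [ -16.7 -108.5] 30.5 -88.5
button [ -14.3 -170.8] 92.9 -88.0
tipA [-25.8  -3. ] 75.5 96.3
tipB [-13.9  -3.3] 74.8 87.2
footL [-46.4 -22.8] 62.3 117.7
footR [-46.6  25.7] 107.8 105.7
holder corner [-110.8   43.2] 153.0 127.6
roller0 [ -16.9 -112. ] 34.1
button0 [ -13.4 -174.6] 96.7
```

View pics/p15z.png

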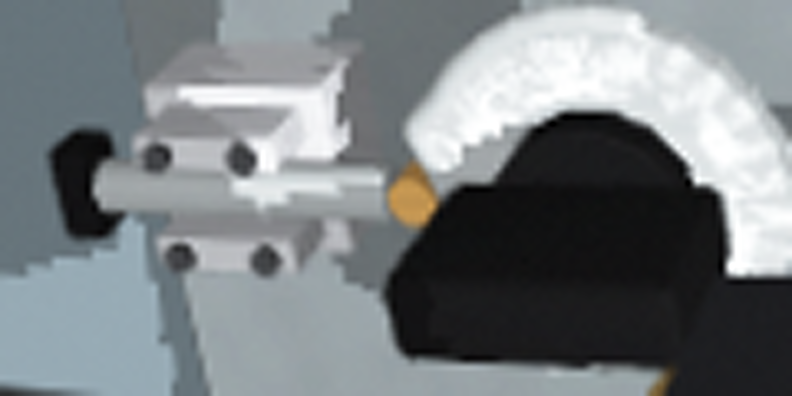

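```bash
python3 - <<'E'
import numpy as np,cv2
a=np.load("pics/p5.npz")["im"][190:290,330:460];b=np.load("pics/p13w.npz")["im"][180:300,200:390];
cv2.imwrite("pics/z1.png",cv2.resize(a,None,fx=5.8,fy=5.8,interpolation=cv2.INTER_CUBIC));cv2.imwrite("pics/z2.png",cv2.resize(b,None,fx=4.2,fy=4.2,interpolation=cv2.INTER_CUBIC))
E
```

```text
(no output)
```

View pics/z1.png

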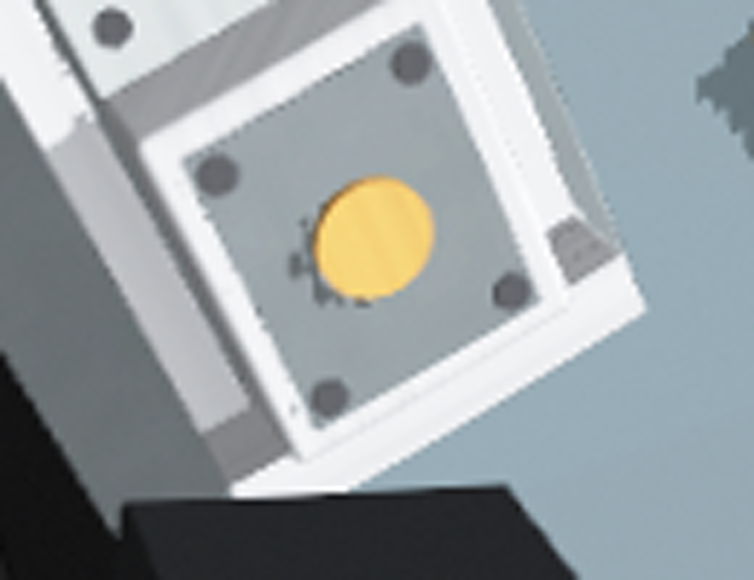

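View pics/z2.png

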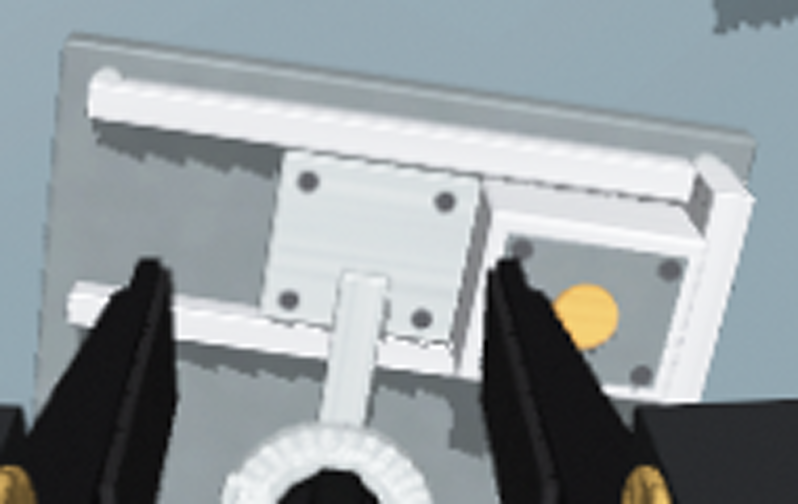

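The roller has come in 3.6 to 3.8 mm, to about 32.3 mm from the axis, so it is down in the notch. The tongue lies across the foot. There is plenty of time, so I'll also check the stop joint from above with the wrist camera turned round.

```bash
python3 - <<'E'
from cell import env
from h import *
s=env.state();p=h2w(H0,[-10,10,160])[0];print(p,delta(s,p,H0[2]-np.pi/2+0.03))
E
```

```text
[544.43903605 110.38465629 160.        ] (array([-9.9, 70.8, -6.4]), array([ -0. ,   0. , 178.3]))
```

Request:
arm_command(motion=[-1,-3,20,-10,0,0,8,-1,-6,45,-10,0,0,16,-1,-10,70,-10,0,0,24,-1,-10,70,-10,0,0,32,-1,-10,70,-10,0,0,40,-1,-10,70,-10,0,0,48,-1,-10,70,-10,0,0,56,-1,-10,70,-10,0,0,64,-1,-10,70,-10,0,0,72,-1,-10,70,-10,0,0,80,-1,-10,70,-10,0,0,88])

```text
t: 16.0
eef_pos: [543.7, 110.2, 163.6]
tcp_rot: [-3.142, 0.0, 0.266]
ft_force: [-0.6, 0.3, -0.8]
opening: 0.002
```

Request:
arm_command(motion=[-1,0,0,0,0,0,8,-1,0,0,0,0,0,16,-1,0,0,0,0,0,24,-1,0,0,0,0,0,32,-1,0,0,0,0,0,40,-1,0,0,0,0,0,48,-1,0,0,0,0,0,56,-1,0,0,0,0,0,64,-1,0,0,0,0,0,72,-1,0,0,0,0,0,80,-1,0,0,0,0,0,88,-1,0,0,0,0,0,88,-1,0,0,0,0,0,88])

```text
t: 17.3
eef_pos: [543.6, 110.5, 163.6]
tcp_rot: [3.142, 0.0, -1.26]
ft_force: [0.9, -0.3, 0.1]
opening: 0.003
```

```bash
python3 look.py p16 wrist; python3 - <<'E'
import numpy as np,cv2
a=np.load("pics/p16.npz")["im"][130:250,200:360]
cv2.imwrite("pics/p16z.png",cv2.resize(a,None,fx=5,fy=5,interpolation=cv2.INTER_CUBIC))
E
```

```text
17.3 [543.6 110.5 163.6] [[-10.7  10.3]] [ 3.142  0.    -1.26 ] [ 0.89 -0.3   0.1 ] [-0.026  0.169  0.056] 0.002601013112334471 [0.08 0.45 1.79 0.   0.9  1.34]
scale 1.4285714285714286
```

View pics/p16.png

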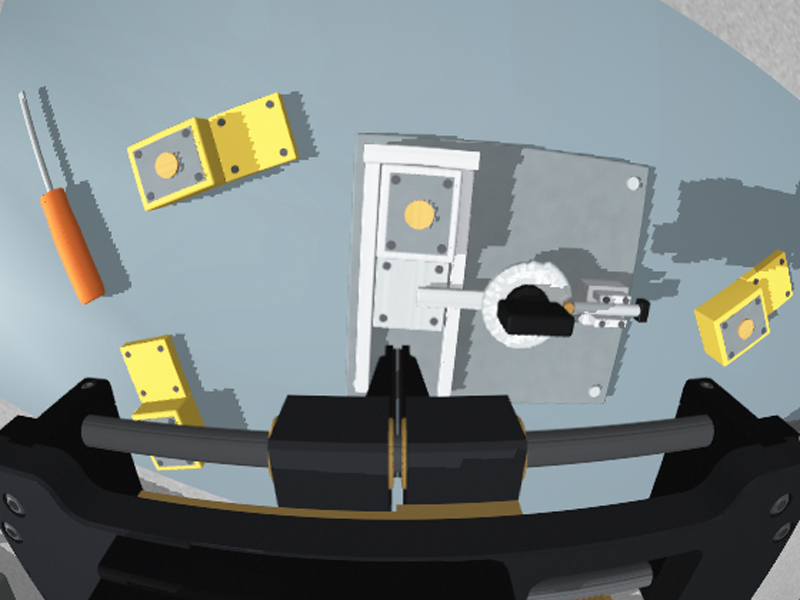

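View pics/p16z.png

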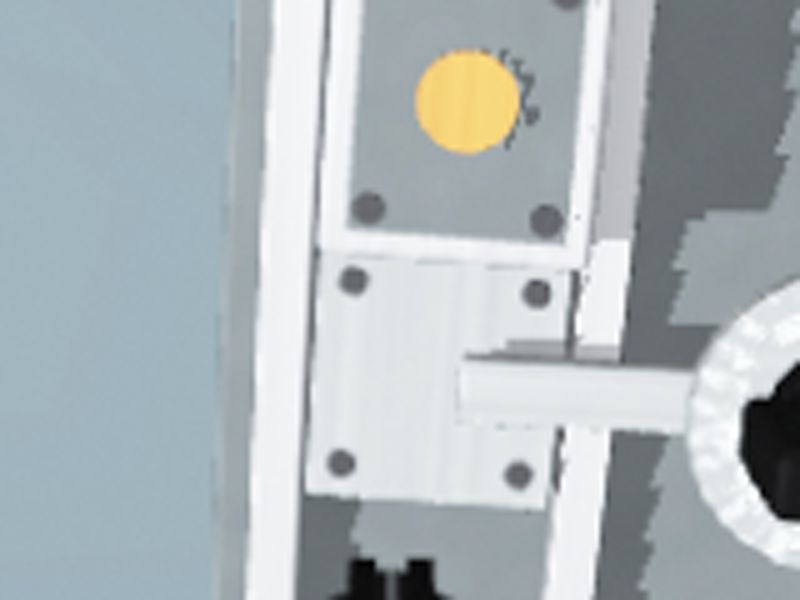

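```bash
python3 - <<'E'
import numpy as np,cv2
a=np.load("pics/p16.npz")["im"][90:140,245:345]
cv2.imwrite("pics/p16y.png",cv2.resize(a,None,fx=8,fy=8,interpolation=cv2.INTER_CUBIC))
E
```

```text
(no output)
```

View pics/p16y.png

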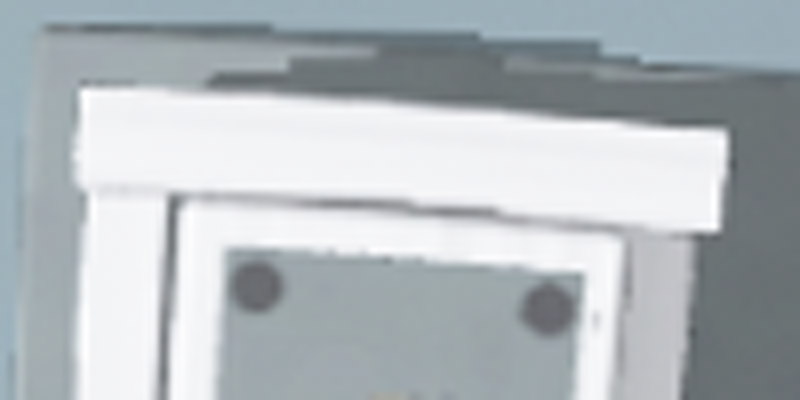

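The module is flush, with only a hairline at the joint, and the arm is well clear. Handing in.

```bash
python3 - <<'E'
from cell import env
print(env.job_done(), env.state()["t"])
E
```

```text
the job is handed in; nothing more can be done
the job is handed in; nothing more can be done
```

The job is handed in after about 17 s of the 59 s. The silver module was pushed against the end stop, and the cam knob was turned clockwise until its roller dropped into the notch. I then let go and moved the arm clear.

- **Push:** with the fingers shut, I pushed until movement stopped and the force rose from about 5 N to 16–17 N. The last close-up from above shows only a hairline at the end stop. The camera put the foot's rear edge 1 to 1.5 mm short of the fully home position. That is within the 2 mm calibration error, and a plate corner read about 0.8 mm off in the same direction.
- **Turn:** I turned the gripped knob in steps of about 0.9 rad in all. The torque peaked at about 0.3 N m, then reversed as the spring pulled the knob on. I released while it still pulled, and the spring took the knob to about 1.0 rad in total.
- **Last checks:**
  - The roller is 3.6–3.8 mm further in than at the start, about 32.3 mm from the axis, which matches fully down in the notch. The direct reading was 30.5 mm, but the same method read the start position about 2 mm low too.
  - The tongue lies square across the foot.
  - The fingers finished about 160 mm above the bench, touching nothing.
  - No move came near the screwdriver, bottle, tray or yellow modules. I did not measure their positions again.

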